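# Load the bench mill with marble chips and hold its lid down

### The job

Tip all five marble chips from the weighing scoop into the bowl of the mill and set the empty scoop back down flat on the bench. Then put the lid on the bowl and press it down against the sprung switch pins until it is fully home on the bowl's rim, firmly but without leaning hard on it; the mill runs only while the lid is pressed, so finish still holding it down. Leave the other things on the bench where they stand.

Things in the scene. Friction and masses are not known exactly. Their poses are not given: they have to be found in the camera images.
- bowl_rim (a point): Centre of the mouth of the mill's steel bowl, level with the rim, 160 mm above the bench; z up. The mill is a round white machine, 124 mm in diameter, fixed on the bench. Bowl: 84 mm wide inside, 76 mm deep, a beater blade on its floor; the flat rim is 13 mm thick. Three 8 mm brass pins, 120 degrees apart and 48.5 mm from the centre, stand 8 mm up out of the rim.
- bowl: The steel bowl of the mill; origin at the centre of its underside, 80 mm below the rim (80 mm above the bench). z is up.
- switch (a joint): Travel of the three brass switch pins, which move together on one spring (m): 0 = standing 8 mm above the rim, 0.008 = pressed level with the rim, where the lid's flange meets the rim, the hard stop. The spring pushes back with 4 N at the start and 10 N at the stop, so a push of 15 to 25 N keeps the lid on its stop.
- lid: The mill's lid, black plastic, 160 g, lying upright on the bench; origin at the centre of its underside, z up. From below: a round plug, 76 mm in diameter (68 mm at its chamfered bottom) and 12 mm deep, that enters the bowl; a flange 112 mm in diameter, 8 mm thick; a grip boss 40 mm in diameter, 40 mm tall. Whole height 60 mm.
- lid_grip (a point): Centre of the lid's grip boss, on the lid's axis, 40 mm above the lid's underside, 20 mm above the top of the flange and 20 mm below the top of the boss.
- lid_seat (a point): Centre of the underside of the lid's flange, 12 mm above the lid's underside; it comes level with bowl_rim when the lid is home.
- scoop: Open-fronted aluminium weighing scoop, 160 g, flat on the bench with the chips in it; origin under the centre of its pan, x towards the open pouring lip, z up. Pan: x -50 to +50 mm, 66 mm wide (60 mm inside); floor 3 mm thick, sides 28 mm high, 18 mm near the lip, back 34 mm. Black handle, 14 x 14 mm, runs level from the back wall to x = -138 mm, centre line 29 mm up.
- scoop_grip (a point): A point in the middle of the scoop's handle, at x = -95 mm, 29 mm above the scoop's underside (7 mm below the handle's top). Axes as the scoop's.
- scoop_lip (a point): Middle of the scoop's open lip, on the upper face of its floor: x = +50 mm, 3 mm above the underside. Axes as the scoop's.
- chip0_c (a point): Centre of a marble chip, an irregular grey-white lump of about 22 x 18 x 16 mm, 14 g, lying in the scoop at the start.
- chip1_c (a point): Centre of a marble chip, an irregular grey-white lump of about 22 x 18 x 16 mm, 14 g, lying in the scoop at the start.
- chip2_c (a point): Centre of a marble chip, an irregular grey-white lump of about 22 x 18 x 16 mm, 14 g, lying in the scoop at the start.
- chip3_c (a point): Centre of a marble chip, an irregular grey-white lump of about 22 x 18 x 16 mm, 14 g, lying in the scoop at the start.
- chip4_c (a point): Centre of a marble chip, an irregular grey-white lump of about 22 x 18 x 16 mm, 14 g, lying in the scoop at the start.
- beaker: Bystander: empty glass beaker, 68 mm wide, 90 mm tall; origin under its centre.
- erlenmeyer: Bystander: conical glass flask, closed at the neck, 86 mm wide at the foot, 118 mm tall; origin under its centre.
- washbottle: Bystander: glass gas-washing bottle with two bent tubes at its head, 72 mm wide at the foot, 200 mm tall; origin under its centre.
- cork0: Bystander: small cork stopper, 29 mm wide, 28 mm tall; origin under its centre.
- cork1: Bystander: larger cork stopper, 36 mm wide, 32 mm tall; origin under its centre.
- jar: Bystander: brown glass jar with a white cap, 60 mm wide, 95 mm tall; origin under its centre.
There are look-alikes about, which are no part of the job. Leave any red look-alike of the lid alone.

How it is judged:
On the way, in this order (a step that is already met when the one before it is completed fails the run):
1. all five chips are in the mill's bowl (horizontal distance between each of chip0_c, chip1_c, chip2_c, chip3_c, chip4_c and bowl_rim below 0.042 m and z of chip0_c in the frame of bowl_rim between -0.085 and 0 m and z of chip1_c in the frame of bowl_rim between -0.085 and 0 m and z of chip2_c in the frame of bowl_rim between -0.085 and 0 m and z of chip3_c in the frame of bowl_rim between -0.085 and 0 m and z of chip4_c in the frame of bowl_rim between -0.085 and 0 m), for 0.2 s.
2. the lid is pressed fully home on the bowl (value of joint switch above 0.0065 m and contact force between lid and bowl above 2 N and contact force between the fingers and lid above 3 N and horizontal distance between lid_seat and bowl_rim below 0.007 m and angle between lid's own z axis and vertical below 0.06 rad), for 0.2 s.
At the end, for the whole second after the job is handed in: All chips lie in the bowl below its rim; the scoop lies flat, let go, on the bench; the fingers press the lid (over 3 N) so that the pins are in more than 6.5 of 8 mm and the lid bears on the rim (over 2 N), centred within 7 mm, level within 0.06 rad (all of step 1 and all of step 2 and height (world z) of scoop below 0.01 m and angle between scoop's own z axis and vertical below 0.15 rad and linear speed of scoop below 0.02 m/s and not (contact force between the fingers and scoop above 0.1 N)); the arm keeps its last pose, push and grip.
It fails at once if the lid is leant on with more than 60 N (contact force between lid and bowl above 60 N).
It fails at once if a bystander is moved more than 40 mm or knocked over (distance of any of beaker, erlenmeyer, washbottle, cork0, cork1, jar from where it was at the start of the episode above 0.04 m or angle between any of beaker, erlenmeyer, washbottle, cork0, cork1, jar's own z axis and vertical above 0.6 rad).
It also fails if it takes over 72 s, if anything falls off the work surface, if the arm or the gripper's body presses on something with over 40 N, if the wrist force passes 120 N, or if a joint passes its speed limit or range.

### The arm

A 6-joint arm with a two-finger parallel gripper is mounted at the origin on the work surface. World frame = base frame: x ahead of the robot, y to its left, z up, the work surface at z = 0. Lengths are in m, angles in rad, forces in N, time in s.
With the tool pointing down it reaches from about 0.225 to 0.875 m from the base axis. Payload 3.4 kg.
Tool frame: the origin (TCP) lies at the very end of the fingers, on their centre line; the grasp point (between the pads) lies 19 mm behind it (manip.grasp_offset is the distance from the TCP to the grasp point, in m); x points along the fingers, y is the direction in which the jaws open and shut, and the axes are right-handed (so a half turn about x gives the same grasp; the last joint's range is limited). The gripper opens to 85 mm and grips with 20 to 120 N. Pads are 22 mm wide; open, the fingers measure 114 mm over their backs; the gripper's body (76 mm by 85 mm) begins 54 mm behind the grasp point. The pads swing forward as they close: fully open they stand 13 mm farther back than shut.
Start: joints at [1.101, 0.276, 1.505, -0, 1.361, -0.121], TCP at [0.197, 0.54, 0.231] pointing down, gripper open.
Joint ranges: [-2.89, 2.89], [-0.75, 2.08], [0.22, 2.7], [-1.18, 4.32], [0.11, 2.71], [-2.7, 2.7]. Speed limits (rad/s): [2.57, 2.57, 3.14, 3.14, 3.14, 3.14].

### API

Orientations are given as a unit quaternion [w, x, y, z].
In Python, from rig import manip gives the robot as it stands.
- The arm moves only by the tool step_arm, never from a script. Its argument "increments" is a list of rows, each an object with "grip": the opening, from 0 (shut) to 1 (fully open); "delta_pos": the shift along the world's x, y, z in m, a list of three; "twist": the turn about the world's z in degrees. A call has 1 to 10 rows; each row shifts and turns the commanded pose from where the row before left it; what a row does not reach is not made up. A row lasts 1/12 s, in which the tool goes at most 41.7 mm and 7.16 degrees, less where a joint would pass 70% of its speed; a pose out of reach is approached as far as the arm can. A call with a gripper value outside its range is refused whole. The fingers move at their own pace and stop on an object; "force" is the grip in N (left out, the last holds). Time passes only in rows, so rows that do not move let the fingers close. It gives the time, the measured TCP pose, the force and the opening at its end, in the units of the state.
- manip.get_state(): the state, without advancing time (a new reading comes with each control period).
- manip.get_image(name): name is "scene" or "top"; returns a dict with "img" (400x640x3 uint8, red, green, blue), "fx", "fy", "cx", "cy" (pixels), "rvec" (rotation vector, rad) and "tvec" (3), from world to camera coordinates, as OpenCV has them. Camera axes: x right, y down, z forward; pixel columns grow to the right and rows downward; lengths in m; the calibration is good to about 2 mm. A picture is of the moment at which its call begins. There is no depth.
- manip.sign_off(): hands the job in, once; it reports no verdict.
The state is a dict: "clock": time; "qpos": joint angles; "qd": joint speeds; "effort": joint torques, N m; "position": TCP position; "ee_rot": TCP orientation; "contact_force": force on the tool from outside, world axes, zero at the start; "moment": the same for the moment, N m; "width": finger opening in m.
Only numpy, scipy, OpenCV 4.12 (cv2) and the standard library are available. Lean on these libraries where they do the work, as an engineer would, in place of code of your own. Each camera call takes 0.05 s, during which the arm holds its last target. There are 200 camera calls.

## Working session

There is one attempt and no reset: what is moved stays moved. The work goes in short steps, Python scripts to look and compute and a tool call to move; the robot and the scene stay as the last step left them, time stands still between calls to the robot, and variables do not carry over. Pictures are saved under pics/ and viewed, about 8 in all and at most 12, crops included, and the job is handed in when it is done.

Besides the shell and the picture viewer there is one more tool, called after "Call:" as name([rows], argument=value, ...), one row to a line, values as JSON. step_arm: Moves the arm, as the interface text tells. Its arguments: {"type":"object","properties":{"increments":{"type":"array"},"force":{"type":"number"}},"required":["increments"]}

```bash
mkdir -p pics; ls
cat > h.py <<'E'
import numpy as np, cv2
from rig import manip
def grab(n,save=None):
    d=manip.get_image(n); 
    if save: cv2.imwrite(save,d["img"][:,:,::-1])
    return d
def cam(d):
    R=cv2.Rodrigues(np.array(d["rvec"],float))[0]; t=np.array(d["tvec"],float).ravel(); return R,t
def ray(d,u,v,z):
    R,t=cam(d); c=-R.T@t
    r=R.T@np.array([(u-d["cx"])/d["fx"],(v-d["cy"])/d["fy"],1.]); return c+r*(z-c[2])/r[2]
def proj(d,p):
    R,t=cam(d); q=R@np.array(p,float)+t; return d["fx"]*q[0]/q[2]+d["cx"],d["fy"]*q[1]/q[2]+d["cy"]
E
python3 - <<'E'
from h import *
a=grab("scene","pics/s0.png");b=grab("top","pics/t0.png")
for d in(a,b):
    R,t=cam(d);print(-R.T@t,R[2],d["fx"])
import pickle;pickle.dump((a,b),open("d0.pkl","wb"))
print(manip.get_state())
E
```

```text
pics
[ 1.21977695 -0.69265072  0.99630496] [-0.51754521  0.54389737 -0.6605472 ] 484.82569821595035
[0.38476101 0.00561323 1.19787327] [ 0.17887342  0.010787   -0.98381296] 364.4330209836654
{'clock': 0.1, 'qpos': array([ 1.10100222e+00,  2.76504123e-01,  1.50603157e+00,  6.85950651e-06,
        1.36068366e+00, -1.20961670e-01]), 'qd': array([-0.00056873, -0.00096926, -0.00361441,  0.00037754, -0.00126824,
        0.00014353]), 'effort': array([ 1.21391829e-03, -4.17699838e+01, -2.46404618e+01, -3.36488174e-04,
        5.91979857e-03, -3.23116365e-05]), 'position': array([0.1962989 , 0.53994513, 0.23053198]), 'ee_rot': array([ 0.69620856,  0.12215746,  0.69654794, -0.12325652]), 'contact_force': array([ 0.02438596, -0.27825885,  0.2931168 ]), 'moment': array([-0.04934408, -0.0091186 , -0.03260298]), 'width': 0.08553109774082472}
```

View pics/s0.png

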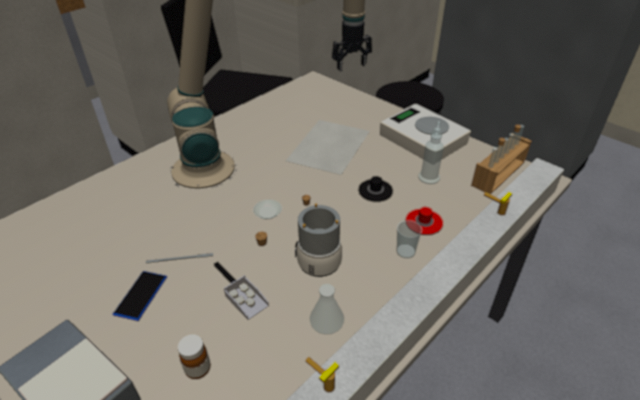

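View pics/t0.png

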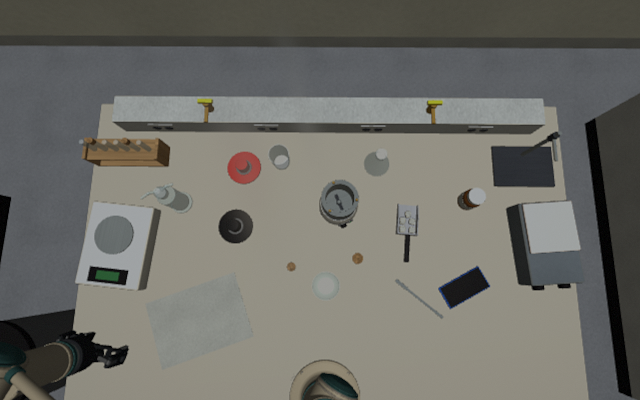

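The top view shows two lid look-alikes. One is black at (236,226) and the other is red at (244,167). The black one fits the description ("black plastic"), and the red one is to be left alone. The mill is at (339,202). The scoop is at (407,220) with its handle towards the robot at (407,260). I'll confirm in one enlarged crop.

Run:
```python
from h import *
import pickle
a,b=pickle.load(open("d0.pkl","rb"))
im=b["img"][:,:,::-1].copy()
c=cv2.resize(im[140:270,200:440],None,fx=3.3,fy=3.3,interpolation=cv2.INTER_CUBIC);c=cv2.convertScaleAbs(c,alpha=1.5,beta=10)
cv2.imwrite("pics/c0.png",c)
g=cv2.cvtColor(im,cv2.COLOR_BGR2GRAY)
def comps(m,x0,y0,x1,y1,name,z):
    mm=np.zeros_like(m);mm[y0:y1,x0:x1]=m[y0:y1,x0:x1]
    n,l,s,ce=cv2.connectedComponentsWithStats(mm.astype(np.uint8))
    for i in range(1,n):
        if s[i,4]>15: print(name,s[i],ce[i].round(2),ray(b,*ce[i],z).round(4))
comps(g<50,215,205,260,245,"lidblack",.02)
comps(g<50,395,225,420,270,"handle",.036)
comps(g>130,390,195,425,245,"scooplight",.02)
print(g[205:266:2,395:421:2]);
```

```text
lidblack [219 210  31  33 592] [231.59 227.17] [0.51   0.3076 0.02  ]
handle [404 235   6  27 112] [406.61 247.99] [ 0.4477 -0.2544  0.036 ]
scooplight [ 390  195   35   50 1357] [407.19 217.82] [ 0.546  -0.2629  0.02  ]
[[147  87 139 139 140 140 141 143 142 144 146 112 145]
 [146  88 135 139 139 138 140 140 139 142 145  95 146]
 [147  74 134 139 139 139 141 142 139 141 146  81 145]
 [148  75 134 140 140 127 128 136 139 142 147  80 145]
 [148  68 133 138 141 117 145 139 143 141 148  80 145]
 [149  63 132 139 141  84 147 140 136 141 130  60 146]
 [149  51 117 124 123  96 127 129 135 136 129  61 146]
 [149  61 102 146 148 136 141 102 143 139 121  70 142]
 [149  64  96 144 145 130 141 124 143 145 107  93 147]
 [150  71 100 119 133 135 140 104 131 146 118 103 146]
 [141  79 132 144 141 136 139 139 130 116 100 102 146]
 [131  92  98 146 139 134 139 113 150 140  99 110 146]
 [133 103  88 148 150 139 140 126 144 145  99 122 145]
 [116 103  91 141 144 138 139 123 147 147  83 121 145]
 [114  70 110 113 114 123 127 125 108 134 100 127 146]
 [146 148 139 136 126  42  30  18  92  87  91 120 144]
 [144 144 145 146 148  59  30  42 149 148 147 146 145]
 [144 144 145 146 148  50  29  38 147 145 145 145 146]
 [143 145 145 145 149  35  30  53 147 144 144 144 144]
 [145 145 144 144 150  32  31  66 146 145 145 145 145]
 [144 145 144 145 150  23  29  78 146 144 145 144 144]
 [145 145 144 145 151  26  29  96 146 144 145 145 145]
 [144 145 145 145 152  20  28  94 147 145 144 145 144]
 [145 144 145 145 151  23  27 112 146 146 145 145 144]
 [144 144 145 146 139  23  28 130 144 145 145 145 145]
 [144 144 145 144 124  25  25 131 146 144 145 145 144]
 [145 145 144 145 126  23  24 131 145 145 145 145 145]
 [145 144 145 144 103  24  25 130 146 144 144 145 144]
 [144 145 145 145 112  32  26 133 146 145 144 144 144]
 [145 145 145 145 146 149 149 145 145 145 145 145 145]
 [144 145 144 144 145 144 144 145 145 145 144 144 145]]
```

View pics/c0.png

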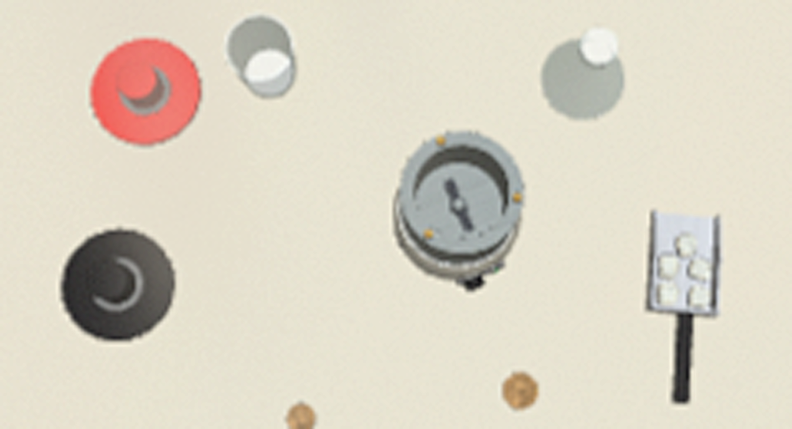

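The crop shows the black lid at px (235.8,226) with its boss, and the red look-alike above it at (244,168). The mill's three brass pins are at px (333,182), (357,200) and (330,211). The scoop's five chips sit in the pan, and its handle points to the robot. The black lid is the target.

Run:
```python
from h import *
import pickle
a,b=pickle.load(open("d0.pkl","rb"))
P={}
for nm,d,box in(("top",b,(315,170,370,225)),("scene",a,(290,195,350,260))):
    hsv=cv2.cvtColor(d["img"],cv2.COLOR_RGB2HSV);x0,y0,x1,y1=box
    m=np.zeros(hsv.shape[:2],np.uint8)
    m[y0:y1,x0:x1]=((hsv[...,0]>12)&(hsv[...,0]<32)&(hsv[...,1]>75))[y0:y1,x0:x1]
    n,l,s,ce=cv2.connectedComponentsWithStats(m)
    for i in range(1,n): print(nm,s[i],ce[i].round(1),ray(d,*ce[i],.165).round(4))
# lid outline
for nm,d,box in(("top",b,(215,205,260,248)),("scene",a,(350,170,400,205))):
    g=cv2.cvtColor(d["img"],cv2.COLOR_RGB2GRAY);x0,y0,x1,y1=box
    m=(g[y0:y1,x0:x1]<95).astype(np.uint8)
    c=max(cv2.findContours(m,cv2.RETR_EXTERNAL,cv2.CHAIN_APPROX_NONE)[0],key=len)
    pts=np.array([ray(d,p[0,0]+x0,p[0,1]+y0,.016)[:2] for p in c])
    print(nm,"lid",cv2.minEnclosingCircle(pts.astype(np.float32)),cv2.fitEllipse(pts.astype(np.float32)))
# handle axis
g=cv2.cvtColor(b["img"],cv2.COLOR_RGB2GRAY).astype(float)
w=np.clip((140-g)/110,0,1)
L=[]
for v in range(239,261):
    r=w[v,400:415];u=(r*np.arange(400,415)).sum()/r.sum();L.append(ray(b,u,v,.036)[:2])
L=np.array(L);k=np.polyfit(L[:,0],L[:,1],1);print("handle y=kx+c",k,np.degrees(np.arctan(k[0])),L[0],L[-1])
col=w[:,405:409].mean(1);print(np.c_[np.arange(230,266),col[230:266]].round(2)[[0,1,2,3,4,5,6,-8,-7,-6,-5,-4,-3,-2]].tolist())
for v in(261.7,): print("handle end",ray(b,406,v,.036))
for u,v in((397,204),(397.3,234),(418,205),(417,235)): print("pan",ray(b,u,v,.02))
```

```text
top [332 181   3   3   6] [333.2 182.2] [ 0.6286 -0.0184  0.165 ]
top [356 199   2   2   4] [356.5 199.5] [ 0.578  -0.0858  0.165 ]
top [329 210   2   2   4] [329.5 210.5] [ 0.5452 -0.0083  0.165 ]
scene [302 195   8  10  61] [305.9 199.1] [ 0.5121 -0.0105  0.165 ]
scene [315 203   2   4   8] [315.5 204.5] [ 0.5461 -0.0092  0.165 ]
scene [335 220   3   3   8] [336.1 220.9] [ 0.6278 -0.0193  0.165 ]
scene [303 223   3   5  12] [304.  224.8] [ 0.5787 -0.0847  0.165 ]
top lid ((0.5146966576576233, 0.2971762716770172), 0.05619819462299347) ((0.514915943145752, 0.29707780480384827), (0.10738669335842133, 0.10991062223911285), 170.30084228515625)
scene lid ((0.5088613629341125, 0.3000223934650421), 0.06498146802186966) ((0.512900173664093, 0.2981446385383606), (0.10484924167394638, 0.12255241721868515), 36.352840423583984)
handle y=kx+c [-0.08217669 -0.21708813] -4.697821838004402 [ 0.47601945 -0.25637688] [ 0.41015547 -0.2508484 ]
[[230.0, 0.13], [231.0, 0.15], [232.0, 0.09], [233.0, 0.15], [234.0, 0.57], [235.0, 0.97], [236.0, 0.93], [258.0, 0.98], [259.0, 0.98], [260.0, 0.98], [261.0, 0.9], [262.0, 0.26], [263.0, 0.0], [264.0, 0.0]]
handle end [ 0.40488946 -0.25111773  0.036     ]
pan [ 0.59130311 -0.23104843  0.02      ]
pan [ 0.49306244 -0.22938986  0.02      ]
pan [ 0.58860386 -0.29951465  0.02      ]
pan [ 0.49046081 -0.29267195  0.02      ]
```

Call:
step_arm([
  {"grip":1,"delta_pos":[0.012,-0.036,0],"twist":1.6},
  {"grip":1,"delta_pos":[0.012,-0.036,0],"twist":1.6},
  {"grip":1,"delta_pos":[0.012,-0.036,0],"twist":1.6},
  {"grip":1,"delta_pos":[0.012,-0.036,0],"twist":1.6},
  {"grip":1,"delta_pos":[0.012,-0.036,0],"twist":1.6},
  {"grip":1,"delta_pos":[0.012,-0.036,0],"twist":1.6},
  {"grip":1,"delta_pos":[0.012,-0.036,0],"twist":1.6},
  {"grip":1,"delta_pos":[0.012,-0.036,0],"twist":1.6},
  {"grip":1,"delta_pos":[0.012,-0.036,0],"twist":1.6},
  {"grip":1,"delta_pos":[0.012,-0.036,0],"twist":1.6},
], force=100)

```text
clock: 0.93
position: [0.3163, 0.1787, 0.2312]
ee_rot: [0.707, 0.024, 0.707, -0.024]
contact_force: [0.9, 0.1, -0.8]
width: 0.0854
```

Call:
step_arm([
  {"grip":0.6,"delta_pos":[0.012,-0.036,0],"twist":0},
  {"grip":0.6,"delta_pos":[0.012,-0.036,0],"twist":0},
  {"grip":0.6,"delta_pos":[0.012,-0.036,0],"twist":0},
  {"grip":0.6,"delta_pos":[0.012,-0.036,0],"twist":0},
  {"grip":0.6,"delta_pos":[0.012,-0.036,0],"twist":0},
  {"grip":0.6,"delta_pos":[0.012,-0.036,0],"twist":0},
  {"grip":0.6,"delta_pos":[0.012,-0.036,0],"twist":0},
  {"grip":0.6,"delta_pos":[0.012,-0.036,0],"twist":0},
  {"grip":0.6,"delta_pos":[0.012,-0.036,0],"twist":0},
  {"grip":0.6,"delta_pos":[0.012,-0.036,0],"twist":0},
])

```text
clock: 1.77
position: [0.4364, -0.1815, 0.231]
ee_rot: [0.707, 0.025, 0.707, -0.025]
contact_force: [1.3, 0.4, -0.2]
width: 0.051
```

Call:
step_arm([
  {"grip":0.6,"delta_pos":[0.006,-0.037,0],"twist":0},
  {"grip":0.6,"delta_pos":[0.0056,-0.037,0],"twist":0},
  {"grip":0.6,"delta_pos":[0,0,-0.04],"twist":0},
  {"grip":0.6,"delta_pos":[0,0,-0.04],"twist":0},
  {"grip":0.6,"delta_pos":[0,0,-0.04],"twist":0},
  {"grip":0.6,"delta_pos":[0,0,-0.04],"twist":0},
  {"grip":0.6,"delta_pos":[0,0,-0.03],"twist":0},
  {"grip":0.6,"delta_pos":[0,0,-0.02],"twist":0},
  {"grip":0.6,"delta_pos":[0,0,-0.011],"twist":0},
  {"grip":0.6,"delta_pos":[0,0,0],"twist":0},
])

```text
clock: 2.6
position: [0.446, -0.252, 0.0073]
ee_rot: [0.705, 0.026, 0.709, -0.023]
contact_force: [-0.1, -0.1, -0.3]
width: 0.0514
```

Run:
```python
from h import *
s=manip.get_state();print(s["position"],s["contact_force"],s["qpos"])
a=grab("scene");b=grab("top")
def crop(d,x0,y0,x1,y1,f): return cv2.convertScaleAbs(cv2.resize(d["img"][y0:y1,x0:x1,::-1],None,fx=f,fy=f,interpolation=cv2.INTER_CUBIC),alpha=1.4)
A=crop(a,190,230,290,330,4);B=crop(b,360,190,460,290,4)
cv2.imwrite("pics/g1.png",np.hstack([A,B]))
```

```text
[ 0.44595233 -0.25203051  0.00733526] [-0.07085189 -0.14992721 -0.29340059] [-6.50353081e-01  4.17363039e-01  1.93941666e+00  1.00531994e-04
  7.91911590e-01 -2.15153561e+00]
```

View pics/g1.png

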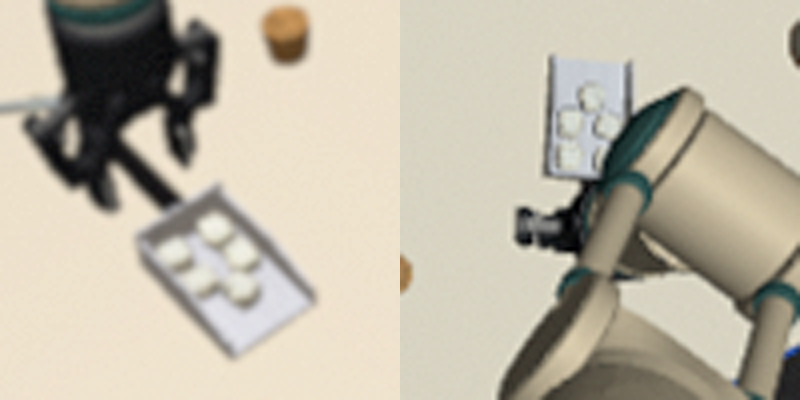

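The fingers straddle the handle, at about (150,170) in the left half of the picture. The chips lie in the rear half of the pan. I'll close at 100 N and lift.

Call:
step_arm([
  {"grip":0.6,"delta_pos":[0.002,-0.0035,0.003],"twist":0},
  {"grip":0,"delta_pos":[0,0,0],"twist":0},
  {"grip":0,"delta_pos":[0,0,0],"twist":0},
  {"grip":0,"delta_pos":[0,0,0],"twist":0},
  {"grip":0,"delta_pos":[0,0,0],"twist":0},
  {"grip":0,"delta_pos":[0,0,0],"twist":0},
  {"grip":0,"delta_pos":[0,0,0],"twist":0},
  {"grip":0,"delta_pos":[0,0,0],"twist":0},
], force=110)

```text
clock: 3.37
position: [0.4505, -0.2575, 0.0143]
ee_rot: [0.707, 0.024, 0.706, -0.025]
contact_force: [-0.6, -0.6, 5.2]
width: 0.012
```

Call:
step_arm([
  {"grip":0,"delta_pos":[0,0,0.004],"twist":0},
  {"grip":0,"delta_pos":[0,0,0.006],"twist":0},
  {"grip":0,"delta_pos":[0,0,0.01],"twist":0},
  {"grip":0,"delta_pos":[0,0,0.01],"twist":0},
  {"grip":0,"delta_pos":[0,0,0.01],"twist":0},
  {"grip":0,"delta_pos":[0,0,0.005],"twist":0},
  {"grip":0,"delta_pos":[0,0,0],"twist":0},
])

```text
clock: 3.95
position: [0.4511, -0.2578, 0.0601]
ee_rot: [0.708, 0.024, 0.706, -0.025]
contact_force: [-0.1, 0.3, -1.6]
width: 0.0116
```

Run:
```python
from h import *
s=manip.get_state();print(s["position"],s["contact_force"],s["moment"],s["width"])
a=grab("scene")
def crop(d,x0,y0,x1,y1,f): return cv2.convertScaleAbs(cv2.resize(d["img"][y0:y1,x0:x1,::-1],None,fx=f,fy=f,interpolation=cv2.INTER_CUBIC),alpha=1.4)
cv2.imwrite("pics/g2.png",crop(a,190,200,310,320,4))
```

```text
[ 0.4511498  -0.25782496  0.06014458] [-0.12368008  0.31011748 -1.61773417] [0.02173614 0.19077715 0.07258582] 0.011585245250789163
```

View pics/g2.png

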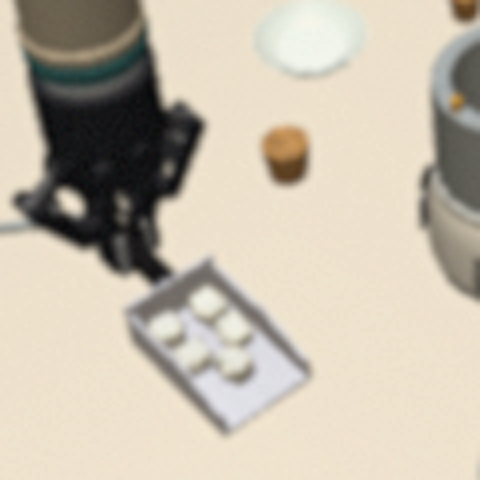

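Run:
```python
from h import *
import pickle
a,b=pickle.load(open("d0.pkl","rb"))
for z in(.03,.04,.05,.06): print(z,ray(a,247,308,z).round(4),ray(a,267.5,293.5,z).round(4))
for z in(.06,.07,.08,.09): print(z,ray(a,222.5,278,z).round(4),ray(a,242.5,265.5,z).round(4))
```

```text
0.03 [ 0.5814 -0.2913  0.03  ] [ 0.5848 -0.2271  0.03  ]
0.04 [ 0.588  -0.2955  0.04  ] [ 0.5913 -0.2319  0.04  ]
0.05 [ 0.5946 -0.2996  0.05  ] [ 0.5979 -0.2367  0.05  ]
0.06 [ 0.6012 -0.3038  0.06  ] [ 0.6045 -0.2415  0.06  ]
0.06 [ 0.4847 -0.2857  0.06  ] [ 0.4891 -0.2243  0.06  ]
0.07 [ 0.4926 -0.2901  0.07  ] [ 0.4969 -0.2293  0.07  ]
0.08 [ 0.5004 -0.2944  0.08  ] [ 0.5047 -0.2343  0.08  ]
0.09 [ 0.5083 -0.2987  0.09  ] [ 0.5125 -0.2393  0.09  ]
```

The scoop is lifted level: the lip corners cast to z≈0.05, as expected for a level scoop. Next I'll raise it and carry it over the mill.

Call:
step_arm([
  {"grip":0,"delta_pos":[0,0,0.012],"twist":0},
  {"grip":0,"delta_pos":[0,0,0.022],"twist":0},
  {"grip":0,"delta_pos":[0,0,0.026],"twist":0},
  {"grip":0,"delta_pos":[0,0,0.026],"twist":0},
  {"grip":0,"delta_pos":[0,0,0.026],"twist":0},
  {"grip":0,"delta_pos":[0,0.004,0.022],"twist":0},
  {"grip":0,"delta_pos":[0,0.008,0.016],"twist":0},
  {"grip":0,"delta_pos":[0,0.014,0.01],"twist":0},
  {"grip":0,"delta_pos":[0,0.018,0],"twist":0},
  {"grip":0,"delta_pos":[0,0.02,0],"twist":0},
])

```text
clock: 4.83
position: [0.4499, -0.1921, 0.2183]
ee_rot: [0.707, 0.025, 0.707, -0.025]
contact_force: [0.4, 0.8, -1.4]
width: 0.0115
```

Call:
step_arm([
  {"grip":0,"delta_pos":[-0.001,0.02,0],"twist":0},
  {"grip":0,"delta_pos":[-0.001,0.022,0],"twist":0},
  {"grip":0,"delta_pos":[-0.002,0.022,0],"twist":0},
  {"grip":0,"delta_pos":[-0.002,0.022,0],"twist":0},
  {"grip":0,"delta_pos":[-0.002,0.022,0],"twist":0},
  {"grip":0,"delta_pos":[-0.002,0.02,0],"twist":0},
  {"grip":0,"delta_pos":[-0.001,0.018,0],"twist":0},
  {"grip":0,"delta_pos":[-0.001,0.012,0],"twist":0},
  {"grip":0,"delta_pos":[0,0.006,0],"twist":0},
  {"grip":0,"delta_pos":[0,0,0],"twist":0},
])

```text
clock: 5.67
position: [0.4372, -0.0275, 0.2177]
ee_rot: [0.706, 0.024, 0.707, -0.023]
contact_force: [0.3, -0.5, -1.9]
width: 0.0118
```

Run:
```python
from h import *
s=manip.get_state();print(s["position"],s["contact_force"],s["moment"],s["width"])
a=grab("scene");b=grab("top")
def crop(d,x0,y0,x1,y1,f): return cv2.convertScaleAbs(cv2.resize(d["img"][y0:y1,x0:x1,::-1],None,fx=f,fy=f,interpolation=cv2.INTER_CUBIC),alpha=1.4)
cv2.imwrite("pics/g3.png",np.hstack([crop(a,240,150,360,270,3.3),crop(b,280,150,400,270,3.3)]))
```

```text
[ 0.43715223 -0.02745139  0.21766233] [ 0.30832542 -0.46464831 -1.90090381] [-0.04277064  0.18463955  0.00866106] 0.011847286317577645
```

View pics/g3.png

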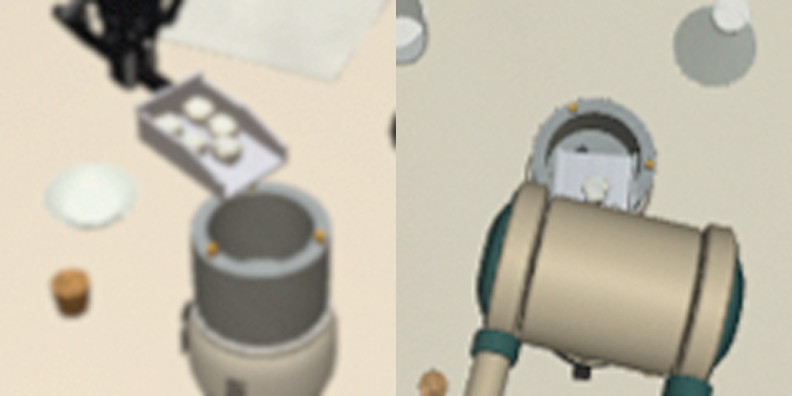

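Call:
step_arm([
  {"grip":0,"delta_pos":[0,0,-0.01],"twist":0},
  {"grip":0,"delta_pos":[0,0,-0.012],"twist":0},
  {"grip":0,"delta_pos":[0,0,-0.008],"twist":0},
  {"grip":0,"delta_pos":[0,0,-0.003],"twist":0},
  {"grip":0,"delta_pos":[0,0,0],"twist":0},
])

```text
clock: 6.18
position: [0.4376, -0.0295, 0.1845]
ee_rot: [0.706, 0.025, 0.707, -0.025]
contact_force: [-1.1, -0.2, -1.8]
width: 0.0118
```

Call:
step_arm([
  {"grip":0,"delta_pos":[0,0,0],"twist":0},
  {"grip":0,"delta_pos":[0,0,0],"twist":0},
  {"grip":0,"delta_pos":[0,0,0],"twist":0},
], force=50)

```text
clock: 6.43
position: [0.4386, -0.0293, 0.1859]
ee_rot: [0.707, 0.025, 0.706, -0.025]
contact_force: [-0.6, 0.4, -3.1]
width: 0.0115
```

Call:
step_arm([
  {"grip":0,"delta_pos":[0,0,0],"twist":0},
  {"grip":0,"delta_pos":[0,0,0],"twist":0},
  {"grip":0,"delta_pos":[0,0,0],"twist":0},
], force=20)

```text
clock: 6.68
position: [0.4382, -0.0291, 0.1856]
ee_rot: [0.707, 0.025, 0.707, -0.025]
contact_force: [-0.3, -0.5, -2.4]
width: 0.0115
```

Run:
```python
from h import *
s=manip.get_state();print(s["position"],s["contact_force"],s["moment"],s["width"])
a=grab("scene","pics/s4.png");b=grab("top","pics/t4.png")
# near-lip edge in scene
def crop(d,x0,y0,x1,y1,f): return cv2.convertScaleAbs(cv2.resize(d["img"][y0:y1,x0:x1,::-1],None,fx=f,fy=f,interpolation=cv2.INTER_CUBIC),alpha=1.4)
cv2.imwrite("pics/g4.png",crop(a,240,150,360,270,4))
```

```text
[ 0.43824161 -0.02909978  0.1855636 ] [-0.34249965 -0.49794248 -2.36490356] [ 0.05674535  0.19814077 -0.04059812] 0.011477081424821182
```

View pics/g4.png

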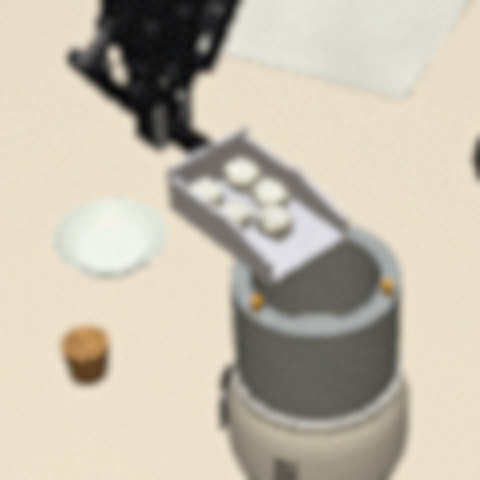

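A 20 N grip still holds the scoop level: the moment about y is still 0.198 N m, so it hasn't pivoted. The scoop is over the bowl with its lip near the middle. I'll ease the finger opening towards the contact width so the handle can pivot in the pads.

Call:
step_arm([
  {"grip":0.1,"delta_pos":[0,0,0],"twist":0},
  {"grip":0.12,"delta_pos":[0,0,0],"twist":0},
  {"grip":0.125,"delta_pos":[0,0,0],"twist":0},
], force=20)

```text
clock: 7.03
position: [0.4381, -0.0291, 0.1853]
ee_rot: [0.707, 0.025, 0.707, -0.025]
contact_force: [0.1, -0.5, -1.9]
width: 0.0119
```

```bash
cat >> h.py <<'E'
def st():
    s=manip.get_state();print(s["clock"],s["position"].round(4),s["contact_force"].round(2),s["moment"].round(3),round(s["width"],5))
E
python3 -c "
from h import *
st()"
```

```text
7.0333 [ 0.4381 -0.0291  0.1853] [ 0.05 -0.54 -1.9 ] [0.093 0.144 0.035] 0.0119
```

Call:
step_arm([
  {"grip":0.13,"delta_pos":[0,0,0],"twist":0},
  {"grip":0.133,"delta_pos":[0,0,0],"twist":0},
])

```text
clock: 7.2
position: [0.4381, -0.0291, 0.1853]
ee_rot: [0.707, 0.025, 0.707, -0.025]
contact_force: [-0.1, 0.2, -1.9]
width: 0.0119
```

```bash
python3 -c "
from h import *
st()"
```

```text
7.2 [ 0.4381 -0.0291  0.1853] [-0.15  0.23 -1.87] [ 0.077  0.17  -0.026] 0.01186
```

Call:
step_arm([
  {"grip":0.137,"delta_pos":[0,0,0],"twist":0},
  {"grip":0.14,"delta_pos":[0,0,0],"twist":0},
  {"grip":0.14,"delta_pos":[0,0,0],"twist":0},
])

```text
clock: 7.45
position: [0.4381, -0.0291, 0.1853]
ee_rot: [0.707, 0.025, 0.707, -0.025]
contact_force: [-0.5, 0.1, -2.6]
width: 0.0122
```

```bash
python3 -c "
from h import *
st()
a=grab('scene')
def crop(d,x0,y0,x1,y1,f): return cv2.convertScaleAbs(cv2.resize(d['img'][y0:y1,x0:x1,::-1],None,fx=f,fy=f,interpolation=cv2.INTER_CUBIC),alpha=1.4)
old=cv2.imread('pics/s4.png'); n=a['img'][:,:,::-1]
print('diff',np.abs(old[150:270,270:340].astype(int)-n[150:270,270:340]).mean())
cv2.imwrite('pics/g5.png',crop(a,240,150,360,270,4))
"
```

```text
7.45 [ 0.4381 -0.0291  0.1853] [-0.47  0.15 -2.64] [-0.038  0.136  0.003] 0.01222
diff 0.8688492063492064
```

Call:
step_arm([
  {"grip":0.143,"delta_pos":[0,0,0],"twist":0},
  {"grip":0.146,"delta_pos":[0,0,0],"twist":0},
  {"grip":0.148,"delta_pos":[0,0,0],"twist":0},
])

```text
clock: 7.75
position: [0.4381, -0.0291, 0.1853]
ee_rot: [0.707, 0.025, 0.707, -0.025]
contact_force: [1.1, -0.2, -1.6]
width: 0.0129
```

```bash
cat >> h.py <<'E'
def diff():
    n=grab('scene')['img'][:,:,::-1]; old=cv2.imread('pics/s4.png')
    print('diff',np.abs(old[150:270,270:340].astype(int)-n[150:270,270:340]).mean())
E
python3 -c "
from h import *
st();diff()"
```

```text
7.75 [ 0.4381 -0.0291  0.1853] [ 1.09 -0.16 -1.59] [-0.028  0.132 -0.016] 0.01289
diff 0.8704761904761905
```

Call:
step_arm([
  {"grip":0.151,"delta_pos":[0,0,0],"twist":0},
  {"grip":0.154,"delta_pos":[0,0,0],"twist":0},
])

```text
clock: 7.97
position: [0.4381, -0.0291, 0.1853]
ee_rot: [0.707, 0.025, 0.707, -0.025]
contact_force: [0.0, 0.8, -2.2]
width: 0.0132
```

```bash
python3 -c "
from h import *
st();diff()"
```

```text
7.9667 [ 0.4381 -0.0291  0.1853] [ 0.05  0.81 -2.24] [ 0.078  0.214 -0.041] 0.01317
diff 0.9492460317460317
```

Call:
step_arm([
  {"grip":0.156,"delta_pos":[0,0,0],"twist":0},
  {"grip":0.158,"delta_pos":[0,0,0],"twist":0},
])

```text
clock: 8.18
position: [0.4381, -0.0291, 0.1853]
ee_rot: [0.707, 0.025, 0.707, -0.025]
contact_force: [0.3, 1.3, -2.2]
width: 0.0138
```

```bash
python3 -c "
from h import *
st();diff()"
```

```text
8.1833 [ 0.4381 -0.0291  0.1853] [ 0.32  1.26 -2.24] [ 0.024  0.153 -0.055] 0.01384
diff 0.9623412698412699
```

Call:
step_arm([
  {"grip":0.16,"delta_pos":[0,0,0],"twist":0},
  {"grip":0.16,"delta_pos":[0,0,0],"twist":0},
])

```text
clock: 8.4
position: [0.4382, -0.0291, 0.1854]
ee_rot: [0.707, 0.025, 0.707, -0.025]
contact_force: [-0.1, 0.6, -1.7]
width: 0.0136
```

```bash
python3 -c "
from h import *
st();diff()"
```

```text
8.4 [ 0.4382 -0.0291  0.1854] [-0.12  0.56 -1.71] [ 0.026  0.129 -0.075] 0.01361
diff 1.6405555555555555
```

Call:
step_arm([
  {"grip":0.16,"delta_pos":[0,0,0],"twist":0},
  {"grip":0.16,"delta_pos":[0,0,0],"twist":0},
  {"grip":0.16,"delta_pos":[0,0,0],"twist":0},
])

```text
clock: 8.7
position: [0.4382, -0.0291, 0.1854]
ee_rot: [0.707, 0.025, 0.707, -0.025]
contact_force: [-0.2, -0.6, -1.2]
width: 0.0139
```

```bash
cat >> h.py <<'E'
def tilt():
    d=grab('scene');n=d['img'][:,:,::-1]; old=cv2.imread('pics/s4.png')
    T=old[183:213,290:322]; r=cv2.matchTemplate(np.ascontiguousarray(n[170:240,280:335]),np.ascontiguousarray(T),cv2.TM_CCOEFF_NORMED)
    _,m,_,p=cv2.minMaxLoc(r);print('match',round(m,3),'shift',p[0]-10,p[1]-13)
    g0=np.array([.438,-.029,.204]);
    for th in (0,5,10,20,30):
        c,s=np.cos(np.radians(th)),np.sin(np.radians(th)); x,z=100,-18
        print(th,np.round(np.array(proj(d,g0+np.array([x*c+z*s,-6,-x*s+z*c])/1000))-np.array(proj(d,g0+np.array([x,-6,z])/1000)),1),end=' ')
    print()
E
python3 -c "
from h import *
st();diff();tilt()"
```

```text
8.7 [ 0.4382 -0.0291  0.1854] [-0.21 -0.63 -1.24] [ 0.017  0.074 -0.   ] 0.01387
diff 1.6637301587301587
match 0.979 shift 0 0
0 [0. 0.] 5 [-0.4  2.2] 10 [-1.1  4.2] 20 [-2.9  7.5] 30 [-5.5  9.9]
```

Call:
step_arm([
  {"grip":0.16,"delta_pos":[0,0,0.004],"twist":0},
  {"grip":0.16,"delta_pos":[0.001,0,0.006],"twist":0},
  {"grip":0.16,"delta_pos":[0.002,0,0.006],"twist":0},
])

```text
clock: 9.05
position: [0.441, -0.0291, 0.2019]
ee_rot: [0.707, 0.025, 0.707, -0.025]
contact_force: [0.2, 0.4, -2.0]
width: 0.0132
```

```bash
python3 -c "
from h import *
st();tilt()"
```

```text
9.05 [ 0.441  -0.0291  0.2019] [ 0.22  0.41 -1.97] [0.018 0.096 0.025] 0.01324
match 0.874 shift -1 -1
0 [0. 0.] 5 [-0.4  2.2] 10 [-1.1  4.2] 20 [-2.9  7.5] 30 [-5.5  9.9]
```

Call:
step_arm([
  {"grip":0.16,"delta_pos":[0.002,0,0.004],"twist":0},
  {"grip":0.16,"delta_pos":[0.002,0,0.004],"twist":0},
  {"grip":0.16,"delta_pos":[0.002,0,0.004],"twist":0},
  {"grip":0.16,"delta_pos":[0.002,0,0.004],"twist":0},
])

```text
clock: 9.43
position: [0.4494, -0.0291, 0.2177]
ee_rot: [0.707, 0.025, 0.707, -0.025]
contact_force: [0.2, 0.6, -2.0]
width: 0.0136
```

```bash
python3 -c "
from h import *
st();a=grab('scene')
def crop(d,x0,y0,x1,y1,f): return cv2.convertScaleAbs(cv2.resize(d['img'][y0:y1,x0:x1,::-1],None,fx=f,fy=f,interpolation=cv2.INTER_CUBIC),alpha=1.4)
cv2.imwrite('pics/g6.png',crop(a,240,150,360,270,4))"
```

```text
9.4333 [ 0.4494 -0.0291  0.2177] [ 0.19  0.56 -2.02] [-0.017  0.091 -0.003] 0.0136
```

View pics/g6.png

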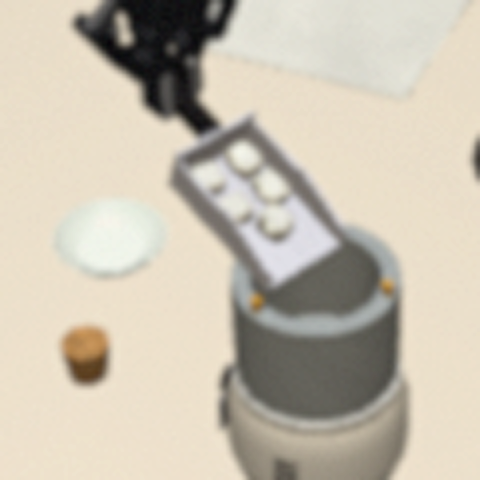

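The scoop is tilting in the grip at about 15°. Its lip is still over the bowl at crop (310,260), and the chips haven't moved. I'll follow the arc further.

Call:
step_arm([
  {"grip":0.16,"delta_pos":[0.003,0,0.0052],"twist":0},
  {"grip":0.16,"delta_pos":[0.0035,0,0.005],"twist":0},
  {"grip":0.16,"delta_pos":[0.0038,0,0.005],"twist":0},
  {"grip":0.16,"delta_pos":[0.004,0,0.0048],"twist":0},
  {"grip":0.16,"delta_pos":[0.0042,0,0.0048],"twist":0},
  {"grip":0.16,"delta_pos":[0.0045,0,0.0043],"twist":0},
  {"grip":0.16,"delta_pos":[0.0048,0,0.004],"twist":0},
  {"grip":0.16,"delta_pos":[0.005,0,0.0037],"twist":0},
  {"grip":0.16,"delta_pos":[0.005,0,0.0035],"twist":0},
  {"grip":0.16,"delta_pos":[0.005,0,0.0035],"twist":0},
])

```text
clock: 10.32
position: [0.4925, -0.0291, 0.2614]
ee_rot: [0.707, 0.025, 0.707, -0.025]
contact_force: [-0.1, 0.6, -2.4]
width: 0.0137
```

```bash
python3 -c "
from h import *
st();a=grab('scene')
def crop(d,x0,y0,x1,y1,f): return cv2.convertScaleAbs(cv2.resize(d['img'][y0:y1,x0:x1,::-1],None,fx=f,fy=f,interpolation=cv2.INTER_CUBIC),alpha=1.4)
cv2.imwrite('pics/g7.png',crop(a,240,150,360,270,4))"
```

```text
10.3167 [ 0.4925 -0.0291  0.2614] [-0.07  0.59 -2.43] [0.016 0.115 0.024] 0.01374
```

View pics/g7.png

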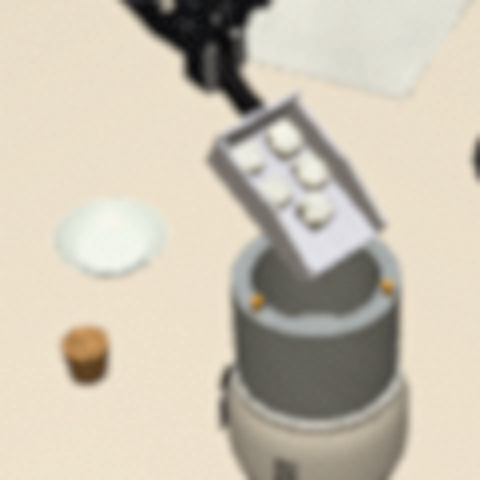

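```bash
python3 -c "
from h import *
d=grab('scene')
g0=np.array([.4925,-.0291,.276]);yw=np.radians(-3.5)
for th in range(10,50,5):
    c,s=np.cos(np.radians(th)),np.sin(np.radians(th)); x,z=.145,-.027
    o=[]
    for y in(-.033,.033):
        lx,lz=x*c+z*s,-x*s+z*c
        p=g0+[lx*np.cos(yw)-y*np.sin(yw),lx*np.sin(yw)+y*np.cos(yw),lz]; o.append(np.round(proj(d,p),1))
    print(th,o,p.round(3))
"
```

```text
10 [array([322.2, 213.4]), array([341.8, 201. ])] [ 0.632 -0.005  0.224]
15 [array([320.8, 216.1]), array([340.3, 203.7])] [ 0.627 -0.004  0.212]
20 [array([319.1, 218.3]), array([338.5, 206. ])] [ 0.621 -0.004  0.201]
25 [array([317.2, 220.2]), array([336.5, 207.9])] [ 0.614 -0.003  0.19 ]
30 [array([315.1, 221.6]), array([334.2, 209.4])] [ 0.606 -0.003  0.18 ]
35 [array([312.8, 222.7]), array([331.8, 210.5])] [ 0.598 -0.002  0.171]
40 [array([310.3, 223.3]), array([329.2, 211.2])] [ 0.588 -0.002  0.162]
45 [array([307.6, 223.5]), array([326.4, 211.5])] [ 0.578 -0.001  0.154]
```

The fit gives a tilt of about 24° with the lip at x≈0.612, so grip friction has lifted the pan off the rim. I'll move it back a little and loosen slightly so it sags.

Call:
step_arm([
  {"grip":0.16,"delta_pos":[-0.004,0,0],"twist":0},
  {"grip":0.16,"delta_pos":[-0.006,0,0],"twist":0},
  {"grip":0.16,"delta_pos":[-0.004,0,0],"twist":0},
  {"grip":0.162,"delta_pos":[0,0,0],"twist":0},
  {"grip":0.162,"delta_pos":[0,0,0],"twist":0},
])

```text
clock: 10.83
position: [0.4775, -0.0293, 0.2613]
ee_rot: [0.707, 0.025, 0.706, -0.025]
contact_force: [0.0, -0.9, -1.4]
width: 0.0138
```

```bash
cat >> h.py <<'E'
def fit(off=.0147):
    # tilt from light-pan/chip mask vs projected pan quad: report pan mask lowest points
    d=grab('scene');s=manip.get_state();p0=s['position']
    hsv=cv2.cvtColor(d['img'],cv2.COLOR_RGB2HSV).astype(int);g=d['img'].astype(int)
    m=((g[...,2]-g[...,0]>4)&(g[...,2]>95)).astype(np.uint8); m[:,:270]=0;m[:,360:]=0;m[:140]=0;m[225:]=0
    n,l,st_,ce=cv2.connectedComponentsWithStats(m); i=1+np.argmax(st_[1:,4]) if n>1 else 0
    ys,xs=np.where(l==i); k=np.argmax(ys); r=np.argmax(xs)
    print('pan area',len(ys),'low',(xs[k],ys[k]),'right',(xs[r],ys[r]),'cen',ce[i].round(1))
    g0=p0+[0,0,off];yw=np.radians(-3.5)
    for th in range(0,95,10):
        c,s_=np.cos(np.radians(th)),np.sin(np.radians(th));o=[]
        for x,y in((.145,-.030),(.145,.030),(.1,0)):
            lx,lz=x*c-.026*s_,-x*s_-.026*c
            p=g0+[lx*np.cos(yw)-y*np.sin(yw),lx*np.sin(yw)+y*np.cos(yw),lz];o+=list(np.round(proj(d,p),1))
        print(th,[float(v) for v in o])
    return d
E
python3 -c "
from h import *
st();fit()"
```

```text
10.8333 [ 0.4775 -0.0293  0.2613] [ 0.02 -0.93 -1.38] [-0.226  0.07  -0.068] 0.01381
pan area 1 low (np.int64(336), np.int64(214)) right (np.int64(336), np.int64(214)) cen [336. 214.]
0 [320.5, 203.3, 338.6, 192.1, 316.8, 189.1]
10 [318.6, 209.8, 336.5, 198.7, 315.3, 193.3]
20 [315.7, 214.8, 333.3, 203.7, 313.0, 196.5]
30 [311.8, 218.2, 329.2, 207.2, 310.0, 198.6]
40 [307.1, 219.9, 324.3, 209.1, 306.5, 199.6]
50 [301.8, 220.1, 318.8, 209.4, 302.6, 199.5]
60 [296.0, 218.8, 312.9, 208.3, 298.4, 198.3]
70 [290.0, 216.0, 306.8, 205.8, 294.1, 196.1]
80 [283.9, 212.0, 300.6, 201.9, 289.7, 193.0]
90 [277.8, 206.8, 294.5, 197.0, 285.3, 189.1]
```

```bash
python3 -c "
from h import *
d=grab('scene');g=d['img'].astype(int)
print(g[190:222:3,296:340:4].tolist()[5]); print((g[...,0]-g[...,2])[185:224:3,288:344:3]); print(g[...,1][185:224:3,288:344:3])"
```

```text
[[88, 84, 80], [120, 114, 111], [164, 163, 154], [155, 154, 146], [125, 121, 111], [148, 147, 135], [110, 107, 104], [146, 141, 134], [161, 154, 142], [168, 159, 145], [168, 159, 144]]
[[ 7  4  4  4  4  4  4 10  8 18 24 24 24 23 24 23 23 22 23]
 [ 7  3  3  4  4  9 11 17  9  9 22 23 23 24 23 22 23 23 23]
 [ 8  5  4  5  6 10 19 22 14  7 16 24 24 24 24 25 23 23 22]
 [16  7  7 12 16  4 15 13  5  7 10 22 24 24 24 24 24 23 23]
 [22  9  7 13 18  6  3  4  7  9  8 19 23 24 24 24 24 23 23]
 [24 18  8  7  6  3  3  8 13 16 13 13 24 24 24 24 24 23 23]
 [23 23 11  9  8  4  7  5 18 21 16 10 20 23 23 24 24 23 23]
 [24 23 21  8  9 10 14  7  7 10  4  7  5  7 17 23 23 24 24]
 [23 25 24 13  8 18 19 10  5  4  4  4  6  1 -4  4 21 23 24]
 [23 24 24 22 10 12  7  4 18 17  9  7  6  6  5 -2  1 21 23]
 [23 23 24 20  3  9  6  5 17 24 23  8  8  7  5  3 -3 10 23]
 [23 23 24 14 -4  7  4  5 13 20 16  7  7  8  7  7  2  3 24]
 [23 23 23 14 -6  2  6  7  7  7  7  6  7  7  7  4 75 10 23]]
[[109 150 157 157 154 154 154  95  91 156 160 159 159 158 160 158 158 158
  158]
 [ 81 147 157 157 155 148 173 151  83 123 160 159 159
[... 219 characters left out ...]
 156 157 120  81 143 160 159 160 160 159 158
  159]
 [161 127  80 115 137 159 157 135 155 163  96 115 159 159 160 160 160 158
  159]
 [161 158  93  81 138 158 157 142 152 167 128  85 154 159 158 159 160 159
  159]
 [159 160 143  80 105 162 164 152 123 137 152 100 133 138 152 160 160 159
  158]
 [160 161 161 106  83 143 155 146 158 159 159 133  78 102 121 133 155 160
  159]
 [160 160 160 154  85 110 131 158 154 156 126  71  71  67  73 115 128 158
  158]
 [160 159 160 155 104  90 157 148 111 142 134  74  69  67  64  72 121 141
  159]
 [160 160 161 147 123  84 124  94  85 116 105  70  70  68  65  58 117 129
  160]
 [160 161 160 138 122  80  59  64  67  70  70  70  70  69  65  64  97 117
  159]]
```

```bash
python3 -c "
from h import *
st();a=grab('scene')
def crop(d,x0,y0,x1,y1,f): return cv2.convertScaleAbs(cv2.resize(d['img'][y0:y1,x0:x1,::-1],None,fx=f,fy=f,interpolation=cv2.INTER_CUBIC),alpha=1.4)
cv2.imwrite('pics/g8.png',crop(a,240,150,360,270,4))"
```

```text
10.9333 [ 0.478  -0.0293  0.2614] [-0.57 -0.94 -1.79] [-0.1    0.086 -0.042] 0.01396
```

View pics/g8.png

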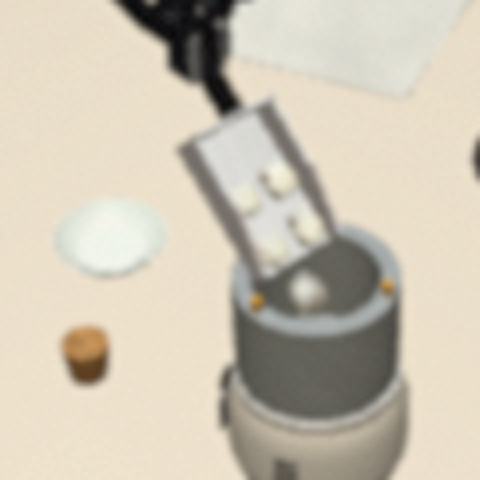

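The tilt is about 40°. One chip is falling into the bowl at (307,290), and the other four are sliding to the lip. I'll hold and let them go.

Call:
step_arm([
  {"grip":0.16,"delta_pos":[0,0,0],"twist":0},
  {"grip":0.16,"delta_pos":[0,0,0],"twist":0},
  {"grip":0.16,"delta_pos":[0,0,0],"twist":0},
  {"grip":0.16,"delta_pos":[0,0,0],"twist":0},
  {"grip":0.16,"delta_pos":[0,0,0],"twist":0},
])

```text
clock: 11.4
position: [0.4781, -0.0292, 0.2612]
ee_rot: [0.707, 0.025, 0.707, -0.025]
contact_force: [-0.4, -0.6, -0.6]
width: 0.0136
```

```bash
cat >> h.py <<'E'
def chips():
    for nm,box in(("scene",(270,150,370,250)),("top",(300,165,380,240))):
        d=grab(nm,f"pics/{nm}_last.png");g=d['img'].astype(int);x0,y0,x1,y1=box
        m=np.zeros(g.shape[:2],np.uint8);rb=g[...,0]-g[...,2]
        m[y0:y1,x0:x1]=((rb>9)&(rb<22)&(g[...,1]>135))[y0:y1,x0:x1]
        n,l,s,ce=cv2.connectedComponentsWithStats(m)
        for i in range(1,n):
            if 3<s[i,4]<400: print(nm,s[i].tolist(),ce[i].round(1))
E
python3 -c "
from h import *
st();chips()
d=grab('scene');print(d['img'][150:222:4,284:330:3,1])"
```

```text
11.4 [ 0.4781 -0.0292  0.2612] [-0.39 -0.57 -0.58] [-0.157 -0.041  0.011] 0.01357
scene [297, 150, 62, 26, 186] [329.9 166. ]
scene [309, 152, 8, 4, 10] [312.8 153. ]
scene [275, 158, 4, 3, 4] [276.5 159. ]
scene [301, 172, 41, 50, 105] [320.9 193.5]
scene [288, 180, 7, 4, 13] [291.1 181.5]
scene [283, 184, 4, 4, 5] [284.4 185.4]
scene [270, 199, 13, 21, 58] [277.2 208.6]
scene [363, 199, 5, 3, 5] [365.  200.2]
scene [292, 203, 3, 4, 4] [293.  204.5]
scene [295, 208, 3, 4, 4] [296.  209.5]
scene [296, 213, 3, 9, 11] [297.2 217. ]
scene [316, 226, 6, 4, 18] [318.3 227.8]
scene [340, 238, 2, 7, 8] [340.4 241.1]
top [315, 233, 14, 7, 67] [320.8 236.7]
top [351, 237, 13, 3, 31] [356.9 238.2]
[[ 17  13  32  23  11  90 124 161 160 162 163 163 160 160 159 158]
 [ 25   9  28  30  58 157 161 160 161 163 162 162 162 160 159 159]
 [ 13  22  22  17  64 160 161 161 161 161 160 160 159 157 157 157]
 [ 14  49  32  12  58 158 162 162 163 161 160 160 157 156 155 156]
 [ 21  48  37  17 107 158 157 152 155 159 162 160 158 156 156 155]
 [150  96  63  12  61 159 159 159 159 160 159 157 156 151 152 154]
 [159 160 151  42  12  88 160 154 150 159 158 158 159 158 159 159]
 [159 160 160 137  67 113 127  89  94 156 159 158 158 159 158 159]
 [160 158 153 130 142 155 155 142  84 106 159 158 158 159 159 159]
 [137  88 145 156 156 155 155 153 130  80 124 159 160 158 158 158]
 [153  85  93 155 156 158 155 156 155 118  81 135 160 160 159 159]
 [160 142  80 107 157 157 157 155 155 154 102  82 148 160 160 159]
 [160 161 125  78 128 158 158 157 156 156 151  88 105 160 159 159]
 [160 160 160 106  80 126 158 159 157 158 157 145  81 141 160 159]
 [160 161 160 157  92  84 148 159 158 157 159 158 133 103 136 146]
 [160 160 160 160 148  83 113 159 160 158 158 160 137  75  75 101]
 [161 160 160 160 161 123  81 142 160 159 126  77  70  71  69  66]
 [160 160 161 160 157 127  98 107 122  68  70  70  69  69  69  66]]
```

The pan now reads as uniform grey-white with no chips on it. I'll grip it, lift it clear and carry it back to its old place.

Call:
step_arm([
  {"grip":0,"delta_pos":[0,0,0],"twist":0},
  {"grip":0,"delta_pos":[0,0,0],"twist":0},
  {"grip":0,"delta_pos":[0,0,0.01],"twist":0},
  {"grip":0,"delta_pos":[0,0,0.02],"twist":0},
  {"grip":0,"delta_pos":[0,0,0.02],"twist":0},
  {"grip":0,"delta_pos":[0,0,0.01],"twist":0},
  {"grip":0,"delta_pos":[0.002,-0.01,0],"twist":0},
  {"grip":0,"delta_pos":[0.002,-0.018,0],"twist":0},
  {"grip":0,"delta_pos":[0.002,-0.022,0],"twist":0},
  {"grip":0,"delta_pos":[0.002,-0.022,0],"twist":0},
], force=80)

```text
clock: 12.38
position: [0.4855, -0.102, 0.3202]
ee_rot: [0.706, 0.024, 0.707, -0.024]
contact_force: [0.5, -0.5, -2.4]
width: 0.0125
```

Call:
step_arm([
  {"grip":0,"delta_pos":[0.003,-0.025,0],"twist":0},
  {"grip":0,"delta_pos":[0.003,-0.025,0],"twist":0},
  {"grip":0,"delta_pos":[0.003,-0.025,0],"twist":0},
  {"grip":0,"delta_pos":[0.003,-0.025,0],"twist":0},
  {"grip":0,"delta_pos":[0.003,-0.025,0],"twist":0},
  {"grip":0,"delta_pos":[0.002,-0.02,-0.01],"twist":0},
  {"grip":0,"delta_pos":[0.001,-0.012,-0.02],"twist":0},
  {"grip":0,"delta_pos":[0,0,-0.025],"twist":0},
  {"grip":0,"delta_pos":[0,0,-0.025],"twist":0},
  {"grip":0,"delta_pos":[0,0,-0.02],"twist":0},
])

```text
clock: 13.22
position: [0.5024, -0.2585, 0.2179]
ee_rot: [0.705, 0.026, 0.708, -0.024]
contact_force: [-0.4, 0.5, -1.5]
width: 0.0127
```

```bash
python3 -c "
from h import *
st();a=grab('scene');b=grab('top')
def crop(d,x0,y0,x1,y1,f): return cv2.convertScaleAbs(cv2.resize(d['img'][y0:y1,x0:x1,::-1],None,fx=f,fy=f,interpolation=cv2.INTER_CUBIC),alpha=1.4)
cv2.imwrite('pics/g9.png',np.hstack([crop(a,200,190,350,340,2.66),crop(b,310,170,370,230,6.65)]))"
```

```text
13.2167 [ 0.5024 -0.2585  0.2179] [-0.42  0.51 -1.48] [-0.047  0.116  0.017] 0.01268
```

View pics/g9.png

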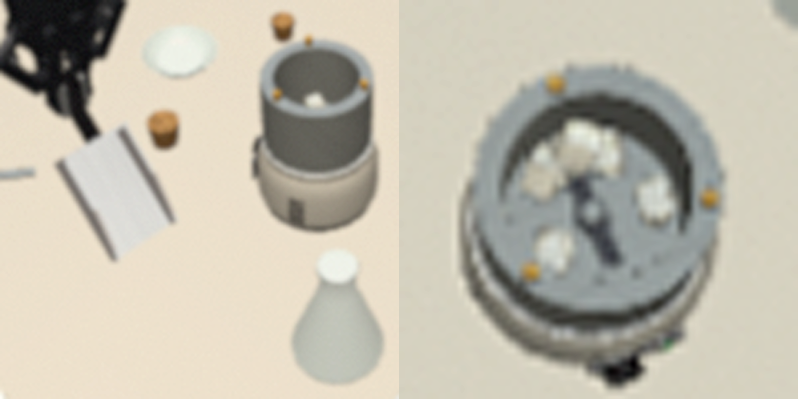

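All five chips are in the bowl: three clustered at top (575,155), one at (655,200) and one at (552,250). The scoop is empty, with its lip corners at scene px (242.5,287.7) and (265,273.5). I'll work out the tilt for setting it down.

```bash
python3 -c "
from h import *
d=grab('scene');g0=manip.get_state()['position']+[0,0,.0147];yw=np.radians(-3.5)
for th in range(25,65,5):
    c,s=np.cos(np.radians(th)),np.sin(np.radians(th));o=[]
    for y in(-.033,.033):
        lx,lz=.145*c-.027*s,-.145*s-.027*c
        p=g0+[lx*np.cos(yw)-y*np.sin(yw),lx*np.sin(yw)+y*np.cos(yw),lz];o.append(np.round(proj(d,p),1))
    print(th,o,p.round(3))"
```

```text
25 [array([250.2, 287.1]), array([273.1, 271.6])] [ 0.624 -0.232  0.148]
30 [array([248.5, 288. ]), array([271.3, 272.7])] [ 0.616 -0.232  0.138]
35 [array([246.6, 288.4]), array([269.3, 273.3])] [ 0.607 -0.231  0.128]
40 [array([244.6, 288.5]), array([267. , 273.4])] [ 0.598 -0.231  0.12 ]
45 [array([242.3, 288.1]), array([264.6, 273.2])] [ 0.588 -0.23   0.112]
50 [array([239.9, 287.3]), array([262.1, 272.6])] [ 0.577 -0.229  0.105]
55 [array([237.3, 286.1]), array([259.4, 271.6])] [ 0.565 -0.229  0.099]
60 [array([234.6, 284.6]), array([256.6, 270.2])] [ 0.553 -0.228  0.094]
```

Call:
step_arm([
  {"grip":0,"delta_pos":[0,0,-0.02],"twist":0},
  {"grip":0,"delta_pos":[0,0,-0.03],"twist":0},
  {"grip":0,"delta_pos":[0,0,-0.03],"twist":0},
  {"grip":0,"delta_pos":[0,0,-0.02],"twist":0},
  {"grip":0,"delta_pos":[0,0,-0.006],"twist":0},
  {"grip":0.1,"delta_pos":[0,0,0],"twist":0},
  {"grip":0.14,"delta_pos":[-0.004,0,-0.004],"twist":0},
  {"grip":0.155,"delta_pos":[-0.008,0,-0.007],"twist":0},
], force=20)

```text
clock: 14.03
position: [0.4945, -0.2598, 0.1067]
ee_rot: [0.709, 0.023, 0.704, -0.026]
contact_force: [-0.2, -0.5, -1.0]
width: 0.0131
```

Call:
step_arm([
  {"grip":0.155,"delta_pos":[-0.009,0,-0.008],"twist":0},
  {"grip":0.155,"delta_pos":[-0.009,0,-0.009],"twist":0},
  {"grip":0.155,"delta_pos":[-0.008,0,-0.01],"twist":0},
  {"grip":0.155,"delta_pos":[-0.007,0,-0.011],"twist":0},
  {"grip":0.155,"delta_pos":[-0.006,0,-0.011],"twist":0},
  {"grip":0.155,"delta_pos":[-0.005,0,-0.011],"twist":0},
  {"grip":0.155,"delta_pos":[-0.004,0,-0.011],"twist":0},
  {"grip":0.155,"delta_pos":[-0.003,0,-0.01],"twist":0},
])

```text
clock: 14.7
position: [0.4402, -0.2583, 0.0242]
ee_rot: [0.707, 0.024, 0.706, -0.025]
contact_force: [-1.8, 1.2, 2.3]
width: 0.0134
```

```bash
python3 -c "
from h import *
st();a=grab('scene')
def crop(d,x0,y0,x1,y1,f): return cv2.convertScaleAbs(cv2.resize(d['img'][y0:y1,x0:x1,::-1],None,fx=f,fy=f,interpolation=cv2.INTER_CUBIC),alpha=1.4)
cv2.imwrite('pics/g10.png',crop(a,180,200,320,340,4))"
```

```text
14.7 [ 0.4402 -0.2583  0.0242] [-1.77  1.19  2.32] [0.162 0.036 0.054] 0.01336
```

Call:
step_arm([
  {"grip":0.158,"delta_pos":[-0.001,0,-0.005],"twist":0},
  {"grip":0.158,"delta_pos":[0,0,-0.004],"twist":0},
  {"grip":0.17,"delta_pos":[0,0,0],"twist":0},
  {"grip":0.25,"delta_pos":[0,0,0],"twist":0},
  {"grip":0.4,"delta_pos":[0,0,0],"twist":0},
  {"grip":0.5,"delta_pos":[0,0,0],"twist":0},
  {"grip":0.6,"delta_pos":[0,0,0],"twist":0},
  {"grip":0.6,"delta_pos":[0,0,0],"twist":0},
])

```text
clock: 15.42
position: [0.4402, -0.2582, 0.0143]
ee_rot: [0.707, 0.024, 0.707, -0.025]
contact_force: [0.3, 0.4, 0.3]
width: 0.0509
```

Call:
step_arm([
  {"grip":0.6,"delta_pos":[0,0,0.02],"twist":0},
  {"grip":0.6,"delta_pos":[0,0,0.04],"twist":0},
  {"grip":0.6,"delta_pos":[0,0,0.04],"twist":0},
  {"grip":0.6,"delta_pos":[0,0,0.04],"twist":0},
  {"grip":0.6,"delta_pos":[0,0,0.04],"twist":0},
  {"grip":0.6,"delta_pos":[0,0,0.04],"twist":0},
  {"grip":0.6,"delta_pos":[0,0.036,0.01],"twist":0},
  {"grip":0.6,"delta_pos":[0,0.036,0],"twist":0},
  {"grip":0.6,"delta_pos":[0,0.036,0],"twist":0},
  {"grip":0.8,"delta_pos":[0,0.036,0],"twist":0},
])

```text
clock: 16.25
position: [0.4397, -0.1128, 0.2447]
ee_rot: [0.707, 0.025, 0.706, -0.025]
contact_force: [-0.1, -0.8, -0.0]
width: 0.0618
```

```bash
python3 -c "
from h import *
st();a=grab('scene');b=grab('top')
def crop(d,x0,y0,x1,y1,f): return cv2.convertScaleAbs(cv2.resize(d['img'][y0:y1,x0:x1,::-1],None,fx=f,fy=f,interpolation=cv2.INTER_CUBIC),alpha=1.4)
cv2.imwrite('pics/g11.png',np.hstack([crop(a,190,220,290,320,4),crop(b,350,190,450,290,4)]))
g=cv2.cvtColor(b['img'],cv2.COLOR_RGB2GRAY).astype(int)
print(g[196:266:3,392:424:2])"
```

```text
16.25 [ 0.4397 -0.1128  0.2447] [-0.13 -0.8  -0.05] [ 0.003  0.033 -0.04 ] 0.06178
[[147 147 147 148 147 148 148 149 148 147 148 149 147 148 147 148]
 [148 147 147 148 148 148 148 148 147 148 148 147 148 147 147 148]
 [148 148 148 148 147 147 147 148 148 148 148 147 147 147 147 147]
 [149 148 149 149 148 147 148 147 147 148 148 148 147 148 147 148]
 [ 84 122 152 112 143 143 144 143 146 146 147 147 136 142 147 148]
 [105 100  93  86 100 128 143 141 144 142 143 145 101 134 148 148]
 [116 111 109 106 102  97  90  86 118 135 145 144 101 131 149 148]
 [123 121 119 116 114 111 108 105 101  94  84 102  82 131 149 147]
 [128 126 125 123 121 120 118 115 113 110 106 102  97  90  86 119]
 [132 131 130 129 126 126 124 122 121 119 118 115 112 108 105 100]
 [138 136 134 133 131 130 129 127 127 125 124 122 119 118 117 113]
 [142 142 140 137 136 135 133 132 130 130 127 127 125 125 123 120]
 [143 142 143 142 141 140 138 136 136 135 132 131 129 128 128 126]
 [137 139 141 141 142 142 143 142 141 138 138 137 136 134 132 130]
 [130 133 135 137 138 140 141 141 143 142 142 141 138 137 136 135]
 [124 126 127 131 131 134 135 136 140 139 141 142 142 141 142 141]
 [118 121 123 124 126 128 130 130 132 133 136 136 139 141 142 134]
 [112 116 116 119 120 121 124 125 126 128 130 131 133 135 138  70]
 [105 107 108 111 113 116 118 119 122 123 124 125 126 130 103  56]
 [ 93  98 101 103 106 108 110 112 115 116 119 119 122 113  42  82]
 [ 80  84  88  92  96  99 103 104 107 110 111 113 115  49  73 117]
 [ 56  62  72  79  82  86  91  94  96 101 104 107  55  71 104 117]
 [150 149 121  71  58  68  75  80  85  88  92  53  52  93 109 111]
 [147 148 148 148 150 132  98  55  64  67  68  56  84  97 100 103]]
```

View pics/g11.png

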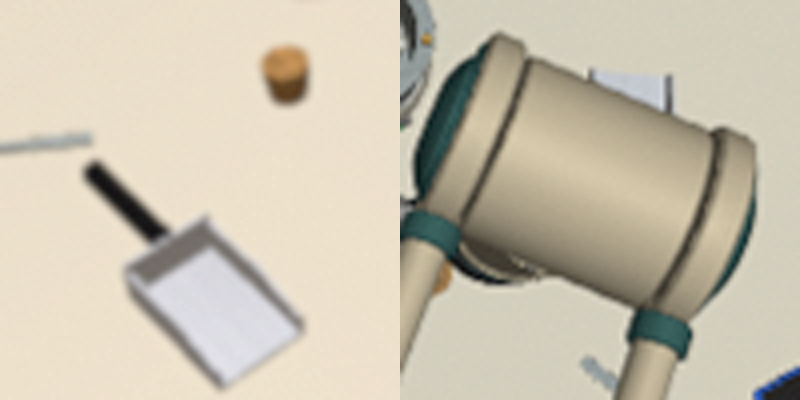

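The scoop lies flat and empty at (215,300) in the left half, close to its old place. Next is the black lid at (0.5145, 0.297).

Call:
step_arm([
  {"grip":1,"delta_pos":[0.006,0.034,0],"twist":0},
  {"grip":1,"delta_pos":[0.007,0.038,0],"twist":0},
  {"grip":1,"delta_pos":[0.007,0.038,0],"twist":0},
  {"grip":1,"delta_pos":[0.007,0.038,0],"twist":0},
  {"grip":1,"delta_pos":[0.007,0.038,0],"twist":0},
  {"grip":1,"delta_pos":[0.007,0.038,0],"twist":0},
  {"grip":1,"delta_pos":[0.007,0.038,0],"twist":0},
  {"grip":1,"delta_pos":[0.007,0.038,0],"twist":0},
  {"grip":1,"delta_pos":[0.007,0.038,0],"twist":0},
  {"grip":1,"delta_pos":[0.007,0.038,0],"twist":0},
])

```text
clock: 17.18
position: [0.5094, 0.2633, 0.244]
ee_rot: [0.707, 0.024, 0.707, -0.025]
contact_force: [0.9, -0.3, -0.7]
width: 0.0852
```

Call:
step_arm([
  {"grip":1,"delta_pos":[0.006,0.032,0],"twist":0},
  {"grip":1,"delta_pos":[0,0.001,-0.02],"twist":0},
  {"grip":1,"delta_pos":[0,0,-0.035],"twist":0},
  {"grip":1,"delta_pos":[0,0,-0.035],"twist":0},
  {"grip":1,"delta_pos":[0,0,-0.03],"twist":0},
  {"grip":1,"delta_pos":[0,0,-0.02],"twist":0},
  {"grip":1,"delta_pos":[0,0,0],"twist":0},
  {"grip":1,"delta_pos":[0,0,0],"twist":0},
])

```text
clock: 17.85
position: [0.5148, 0.2943, 0.1032]
ee_rot: [0.706, 0.024, 0.707, -0.025]
contact_force: [0.5, 0.1, -0.3]
width: 0.0853
```

```bash
python3 -c "
from h import *
st()
a=grab('scene');g=cv2.cvtColor(a['img'],cv2.COLOR_RGB2GRAY)
print([np.round(proj(a,(.5145,.2973,z)),1) for z in (.02,.06)],[np.round(proj(a,manip.get_state()['position']),1)])
print(g[165:205:2,356:400:2])"
```

```text
17.85 [0.5148 0.2943 0.1032] [ 0.51  0.11 -0.35] [ 0.034 -0.042 -0.025] 0.08526
[array([375.5, 188.3]), array([376.4, 178.4])] [array([377.2, 167.4])]
[[157 156 158 127  37  15  47 112 155 156 157 157 157 156 156 155 156 156
  155 154 155 154]
 [156 156 157 125  34  18  51 121 158 156 156 157 156 157 156 156 157 156
  156 155 156 156]
 [157 157 157 138  73  31  54 124 158 157 156 156 156 156 156 157 157 157
  156 156 156 156]
 [156 157 157 157 143 108  94 140 157 157 157 156 157 156 156 156 157 156
  156 157 156 155]
 [156 156 156 156 156 154 151 156 158 158 157 158 156 156 157 156 156 155
  156 156 156 157]
 [156 156 156 156 156 157 157 157 144 131 127 137 152 156 157 156 156 156
  157 157 157 156]
 [157 157 156 156 156 157 155 139  80  39  33  50  90 142 158 157 156 156
  156 156 157 156]
 [156 157 157 158 152 130 103  69  20  16  18  15  26 103 147 156 157 156
  157 157 157 156]
 [156 159 154 129  88  42  22  13  18  22  21  20  16  32  75 118 147 157
  157 157 157 156]
 [158 155 115  48  17  15  20  11   7  16  14  16  11  11  17  34  83 142
  157 156 156 157]
 [159 134  52  15  
[... 211 characters left out ...]
4   7  29  72  41  18  19  18
   84 151 157 157]
 [155 106  24  19  19  20  46  64  52  36  35  41  61  64  29  18  18  17
   78 151 157 157]
 [158 128  40  17  19  19  21  38  54  61  64  59  49  30  19  19  17  19
   92 153 158 156]
 [158 151 100  31  18  16  20  20  19  21  25  20  20  18  19  20  17  44
  127 156 157 156]
 [158 158 150 100  41  16  16  19  20  20  19  18  21  19  17  16  41 105
  152 158 156 157]
 [157 158 158 153 124  79  44  26  19  17  17  16  18  19  39  72 123 152
  159 157 158 157]
 [157 158 156 157 158 150 132 113  90  76  73  73  85 110 128 149 158 158
  158 157 157 157]
 [157 157 157 158 157 158 159 158 153 151 151 150 152 158 157 157 158 157
  157 157 157 157]]
```

Call:
step_arm([
  {"grip":1,"delta_pos":[0,0.003,-0.02],"twist":0},
  {"grip":1,"delta_pos":[0,0,-0.025],"twist":0},
  {"grip":1,"delta_pos":[0,0,-0.018],"twist":0},
  {"grip":1,"delta_pos":[0,0,-0.01],"twist":0},
  {"grip":0.6,"delta_pos":[0,0,0],"twist":0},
  {"grip":0.2,"delta_pos":[0,0,0],"twist":0},
  {"grip":0.2,"delta_pos":[0,0,0],"twist":0},
  {"grip":0.2,"delta_pos":[0,0,0],"twist":0},
  {"grip":0.2,"delta_pos":[0,0,0],"twist":0},
  {"grip":0.2,"delta_pos":[0,0,0],"twist":0},
], force=80)

```text
clock: 18.73
position: [0.5166, 0.2984, 0.0334]
ee_rot: [0.708, 0.025, 0.705, -0.024]
contact_force: [-0.1, -0.0, 6.0]
width: 0.0379
```

```bash
python3 -c "
from h import *
st()"
```

```text
18.7333 [0.5166 0.2984 0.0334] [-0.06 -0.03  6.04] [-0.258 -0.054 -0.068] 0.03795
```

Call:
step_arm([
  {"grip":0.2,"delta_pos":[0,0,0.015],"twist":0},
  {"grip":0.2,"delta_pos":[0,0,0.035],"twist":0},
  {"grip":0.2,"delta_pos":[0,0,0.038],"twist":0},
  {"grip":0.2,"delta_pos":[0,0,0.038],"twist":0},
  {"grip":0.2,"delta_pos":[0,0,0.038],"twist":0},
  {"grip":0.2,"delta_pos":[0,0,0.038],"twist":0},
  {"grip":0.2,"delta_pos":[0,0,0.025],"twist":0},
  {"grip":0.2,"delta_pos":[0.004,-0.018,0],"twist":0},
  {"grip":0.2,"delta_pos":[0.006,-0.03,0],"twist":0},
  {"grip":0.2,"delta_pos":[0.007,-0.034,0],"twist":0},
])

```text
clock: 19.57
position: [0.5317, 0.2164, 0.2594]
ee_rot: [0.707, 0.024, 0.706, -0.023]
contact_force: [0.6, -1.0, -1.9]
width: 0.038
```

Call:
step_arm([
  {"grip":0.2,"delta_pos":[0.007,-0.034,0],"twist":0},
  {"grip":0.2,"delta_pos":[0.007,-0.034,0],"twist":0},
  {"grip":0.2,"delta_pos":[0.007,-0.034,0],"twist":0},
  {"grip":0.2,"delta_pos":[0.007,-0.034,0],"twist":0},
  {"grip":0.2,"delta_pos":[0.007,-0.034,0],"twist":0},
  {"grip":0.2,"delta_pos":[0.007,-0.034,0],"twist":0},
  {"grip":0.2,"delta_pos":[0.006,-0.03,0],"twist":0},
  {"grip":0.2,"delta_pos":[0.003,-0.014,0],"twist":0},
  {"grip":0.2,"delta_pos":[0,-0.006,0],"twist":0},
  {"grip":0.2,"delta_pos":[0,0,0],"twist":0},
])

```text
clock: 20.4
position: [0.5827, -0.0388, 0.2581]
ee_rot: [0.707, 0.025, 0.707, -0.025]
contact_force: [0.6, 0.3, -1.7]
width: 0.0381
```

```bash
python3 -c "
from h import *
st();p=manip.get_state()['position']
a=grab('scene');g=cv2.cvtColor(a['img'],cv2.COLOR_RGB2GRAY)
x0,y0=280,150
m=np.zeros_like(g);m[y0:240,x0:370]=(g[y0:240,x0:370]<50)
n,l,s,ce=cv2.connectedComponentsWithStats(m)
for i in range(1,n):
    if s[i,4]>100:print(s[i],ce[i])
# predicted flange outline extents for lid at TCP xy, underside z=p_z-.0334
t=np.linspace(0,6.283,100)
for dx in(-.004,-.002,0,.002):
    q=np.array([proj(a,(p[0]+dx+.056*np.cos(k),p[1]+.056*np.sin(k),p[2]-.0334+zz)) for k in t for zz in(.012,.02)])
    print(dx,q.min(0).round(1),q.max(0).round(1))
print(g[170:226:3,275:350:4])"
```

```text
20.4 [ 0.5827 -0.0388  0.2581] [ 0.62  0.3  -1.67] [ 0.038  0.039 -0.029] 0.03806
[ 293  150   46   60 1798] [316.08509455 178.99388209]
-0.004 [293.3 177.5] [339.2 209.2]
-0.002 [293.9 177.9] [339.8 209.6]
0 [294.4 178.2] [340.4 210. ]
0.002 [295.  178.5] [341.  210.4]
[[163 162 163 163 164  36  12  58  17  23  30 142  15  13 148 161 163 160
  162]
 [162 164 163 163 163  96  13  12  51  24 106 131  14  84 159 155 159 156
  163]
 [162 164 164 163 163 149  12  13  31  15  43  47  12  52 164 163 162 163
  162]
 [164 163 164 163 164 164  91  13  15  17  18  19  19  50 165 163 162 163
  163]
 [163 164 163 163 164 163 162  47  15  47  20  21  14  46  95 160 163 163
  162]
 [163 164 164 163 163 163  85  18  16  53  18  13   6  27  19  81 163 161
  163]
 [163 163 163 163 163 140  18  21  16  51  17   7   9  46  21  18 141 163
  163]
 [163 163 163 163 164  97  19  20  55  52  15  12   8  75  18  20  89 163
  163]
 [165 163 164 163 164  73  20  20  63  49   4   7  43  59  19  18  73 163
  163]
 [164 164 165 164 164  86  22  20  24  68  74  73  66  21  24  20  95 163
  161]
 [165 163 164 163 165 142  19  22  21  20  24  26  20  22  20  16 147 163
  163]
 [168 165 165 163 164 164  75  19  20  20  19  19  19  20  16  87 163 162
  164]
 [171 165 164 164 165 163 162  88  19  20  19  19  20  22  92 164 164 163
  164]
 [174 162 165 164 163 165 164 149 110  45  36  38  51  93 126 154 163 164
  163]
 [172 160 165 163 165 164 157 125  73  67  70  71  73  68  89 125 162 164
  163]
 [148 164 163 165 164 165 134  99  62  66  71  70  71  70  63 114 145 162
  163]
 [162 164 164 164 164 164 128  68  63  68  71  71  72  69  64  98 131 163
  164]
 [164 165 165 164 163 164 122  77  62  68  71  72  71  69  63  94 120 164
  162]
 [164 164 165 164 163 165 107 114  61  66  73  92  71  70  68 118 100 163
  164]]
```

Call:
step_arm([
  {"grip":0.2,"delta_pos":[0.003,0.0008,-0.012],"twist":0},
  {"grip":0.2,"delta_pos":[0,0,-0.016],"twist":0},
  {"grip":0.2,"delta_pos":[0,0,-0.014],"twist":0},
  {"grip":0.2,"delta_pos":[0,0,-0.01],"twist":0},
  {"grip":0.2,"delta_pos":[0,0,-0.005],"twist":0},
  {"grip":0.2,"delta_pos":[0,0,-0.003],"twist":0},
  {"grip":0.2,"delta_pos":[0,0,-0.003],"twist":0},
  {"grip":0.2,"delta_pos":[0,0,0],"twist":0},
])

```text
clock: 21.12
position: [0.586, -0.0369, 0.1952]
ee_rot: [0.707, 0.024, 0.707, -0.024]
contact_force: [-0.5, -0.1, -1.8]
width: 0.0381
```

```bash
python3 -c "
from h import *
st()"
```

```text
21.1167 [ 0.586  -0.0369  0.1952] [-0.51 -0.14 -1.76] [-0.027 -0.041  0.012] 0.03808
```

Call:
step_arm([
  {"grip":0.2,"delta_pos":[0,0,-0.001],"twist":0},
  {"grip":0.2,"delta_pos":[0,0,-0.002],"twist":0},
  {"grip":0.2,"delta_pos":[0,0,-0.001],"twist":0},
  {"grip":0.2,"delta_pos":[0,0,-0.001],"twist":0},
])

```text
clock: 21.45
position: [0.586, -0.0374, 0.1902]
ee_rot: [0.707, 0.025, 0.707, -0.025]
contact_force: [-0.9, 0.4, -1.6]
width: 0.038
```

```bash
python3 -c "
from h import *
st()"
```

```text
21.45 [ 0.586  -0.0374  0.1902] [-0.91  0.41 -1.61] [ 0.005  0.011 -0.031] 0.03804
```

Plug is at the mouth, with no contact yet. Next I'll lower in small steps and watch the force.

Call:
step_arm([
  {"grip":0.2,"delta_pos":[0,0,-0.001],"twist":0},
  {"grip":0.2,"delta_pos":[0,0,-0.001],"twist":0},
  {"grip":0.2,"delta_pos":[0,0,-0.001],"twist":0},
  {"grip":0.2,"delta_pos":[0,0,-0.001],"twist":0},
  {"grip":0.2,"delta_pos":[0,0,0],"twist":0},
])

```text
clock: 21.87
position: [0.586, -0.0374, 0.1866]
ee_rot: [0.707, 0.025, 0.706, -0.025]
contact_force: [-2.1, 0.3, 4.0]
width: 0.0381
```

Call:
step_arm([
  {"grip":0.2,"delta_pos":[0,0,-0.001],"twist":0},
  {"grip":0.2,"delta_pos":[0,0,-0.001],"twist":0},
  {"grip":0.2,"delta_pos":[0,0,0],"twist":0},
])

```text
clock: 22.12
position: [0.586, -0.0374, 0.1844]
ee_rot: [0.707, 0.025, 0.707, -0.025]
contact_force: [-2.4, -0.4, 5.0]
width: 0.038
```

Call:
step_arm([
  {"grip":0.2,"delta_pos":[-0.001,0,-0.001],"twist":0},
  {"grip":0.2,"delta_pos":[0,0,-0.001],"twist":0},
  {"grip":0.2,"delta_pos":[0,0,-0.001],"twist":0},
  {"grip":0.2,"delta_pos":[0,0,0],"twist":0},
])

```text
clock: 22.45
position: [0.586, -0.0374, 0.182]
ee_rot: [0.708, 0.025, 0.706, -0.025]
contact_force: [-1.6, 0.9, 6.8]
width: 0.0382
```

Call:
step_arm([
  {"grip":0.2,"delta_pos":[0,0,-0.0005],"twist":0},
  {"grip":0.2,"delta_pos":[0,0,-0.0005],"twist":0},
  {"grip":0.2,"delta_pos":[0,0,0],"twist":0},
])

```text
clock: 22.7
position: [0.586, -0.0374, 0.1814]
ee_rot: [0.708, 0.024, 0.706, -0.025]
contact_force: [-1.1, -0.1, 7.9]
width: 0.0379
```

Call:
step_arm([
  {"grip":0.2,"delta_pos":[0,0,-0.0005],"twist":0},
  {"grip":0.2,"delta_pos":[0,0,-0.0005],"twist":0},
  {"grip":0.2,"delta_pos":[0,0,0],"twist":0},
])

```text
clock: 22.95
position: [0.586, -0.0374, 0.1814]
ee_rot: [0.708, 0.024, 0.705, -0.025]
contact_force: [-2.5, 0.4, 11.8]
width: 0.0379
```

Call:
step_arm([
  {"grip":0.2,"delta_pos":[0,0,-0.0005],"twist":0},
  {"grip":0.2,"delta_pos":[0,0,-0.0005],"twist":0},
  {"grip":0.2,"delta_pos":[0,0,0],"twist":0},
])

```text
clock: 23.2
position: [0.586, -0.0374, 0.1813]
ee_rot: [0.708, 0.024, 0.705, -0.025]
contact_force: [-4.3, 0.3, 16.8]
width: 0.038
```

Call:
step_arm([
  {"grip":0.2,"delta_pos":[0,0,-0.0005],"twist":0},
  {"grip":0.2,"delta_pos":[0,0,-0.0005],"twist":0},
  {"grip":0.2,"delta_pos":[0,0,0],"twist":0},
])

```text
clock: 23.45
position: [0.5861, -0.0374, 0.1813]
ee_rot: [0.709, 0.024, 0.705, -0.025]
contact_force: [-5.4, -0.1, 21.2]
width: 0.0379
```

The lid is on its hard stop. z stays at 0.1813 while the force climbs, and the push is about 21 to 23 N. I'll hold, do a last numeric check, then hand in.

Call:
step_arm([
  {"grip":0.2,"delta_pos":[0,0,0],"twist":0},
  {"grip":0.2,"delta_pos":[0,0,0],"twist":0},
  {"grip":0.2,"delta_pos":[0,0,0],"twist":0},
  {"grip":0.2,"delta_pos":[0,0,0],"twist":0},
])

```text
clock: 23.78
position: [0.586, -0.0374, 0.1813]
ee_rot: [0.709, 0.024, 0.705, -0.025]
contact_force: [-5.6, 0.6, 20.5]
width: 0.0378
```

```bash
python3 -c "
from h import *
st()
a=grab('scene');g=cv2.cvtColor(a['img'],cv2.COLOR_RGB2GRAY)
m=np.zeros_like(g);m[160:250,275:370]=(g[160:250,275:370]<45)
ys,xs=np.where(m>0);k=ys>205;print('lid cols',[ (int(v),int(xs[ys==v].min()),int(xs[ys==v].max())) for v in range(206,240,3) if (ys==v).any()],ys.max())
t=np.linspace(0,6.283,200)
for c in((.584,-.0376),(.588,-.0376),(.584,-.0416)):
    q=np.array([proj(a,(c[0]+.056*np.cos(k),c[1]+.056*np.sin(k),zz)) for k in t for zz in(.16,.168)]);print(c,q.min(0).round(1),q.max(0).round(1))
"
```

```text
23.7833 [ 0.586  -0.0374  0.1813] [-5.62  0.59 20.5 ] [ 0.286  0.911 -0.003] 0.0378
lid cols [(206, 304, 331), (209, 303, 335), (212, 300, 337), (215, 299, 339), (218, 299, 339), (221, 299, 338), (224, 300, 338), (227, 302, 336), (230, 307, 331)] 232
(0.584, -0.0376) [296.5 201.3] [340.5 233.3]
(0.588, -0.0376) [297.6 202. ] [341.7 234.1]
(0.584, -0.0416) [295.3 202. ] [339.5 234.1]
```

```bash
python3 -c "
from h import *
print(manip.sign_off());st()"
```

```text
the job is handed in; nothing more can be done
None
the job is handed in; nothing more can be done
```

I tipped all five chips into the mill's bowl, set the empty scoop down and pressed the lid home. I handed the job in at about 24 s with the gripper still holding the lid down. The hand-in gives no verdict.

- **Pouring:** the tool can only turn about the vertical. I eased the finger opening so the scoop pivoted in the grip over the bowl's rim until the chips slid off. The top view afterwards showed the chips in the bowl: one at the right, one at lower left, and a cluster of three whose chips I could not separate cleanly. The scoop's pan was empty.
- **Scoop:** it looked flat and let go in the scene view, about 10 mm from where it started. I judged flatness by eye.
- **Lid:** it reached a hard stop at tool height 0.1813 m, against 0.1814 m predicted, and further commanded descent only raised the force. The last reading was 20.5 N on the tool, so about 22 N on the mill once the lid's weight is added.
- **Level and centring:** the tool reads within about 0.01 rad of vertical. The lid's outline matches the bowl centre to within 1–2.5 pixels, or a few millimetres.
- **Disagreements:** under the press there is a sideways force of about 5.6 N, and a 1 mm shift I commanded in x made no measurable difference. I read this as slight arm flex. I had no direct reading of pin travel or lid-to-rim force.
- **Bystanders:** I kept clear of them but did not measure their positions again at the end.

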